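Present the next box from a refill tube

TASK

Take the clear square refill tube off the sloped rack and, holding it in the air, tip its mouth down until the first box slides out to the rim; stop it there so that it sticks out of the mouth by 10 to 45 mm, and let no box drop out. Then lay the tube in the level stand with its closed end at the back stop and the box still sticking out at the open end, and let go. Move the boxes by tipping the tube only, never touch them, and leave the can, the jar and the change tray where they are.

Things in the scene. Friction and masses are not known exactly. Their poses are not given: they have to be found in the camera images.
- tube_center (a point): Centre of the refill tube: clear plastic, square, 50 mm wide and high outside, 44 mm inside, 190 mm long, 0.14 kg empty. x runs along it to the open mouth (rim at x = +95 mm); the closed end, a 5 mm white plate, is at x = -95 mm. z is square to its top wall. Grip it across its side walls (y) near the middle: rack and stand leave its sides free for 45 mm either way along it from here.
- box_a_center (a point): Centre of the first box, nearer the mouth: cardboard, 60 mm long (along the tube), 41 mm square, 0.10 to 0.20 kg, loose in the tube, at the tube's centre at the start. Both boxes slide mouthwards once the mouth points some 12 to 30 degrees below level (friction unknown). More than half out, it drags on the rim, but falls if tipped further. It sticks out by its x in the tube's frame minus 65 mm.
- box_b_center (a point): Centre of the second box, same as the first, loose behind it against the closed end; it slides along with the first.
- rack: Sloped steel rack, fixed; origin on the counter, 92 mm below the centre of the tube lying in it. x points the way the mouth looks, seen from above. The trough rises to +x at 29 degrees (0.50 rad), with a back stop at its low end: a tool square to the tube leans 29 degrees from vertical.
- stand_seat (a point): Where the tube's centre belongs in the level stand, 85 mm above the counter (bed at 60 mm). x points to the stand's open end, where the mouth belongs; the back stop's face is at x = -96 mm. The tube lies between pairs of low guides, 59 mm apart, 15 mm higher than the bed, at x = -79 to -45 and +45 to +79 mm.
- stand: Level steel stand of the same make, fixed; origin on the counter below stand_seat, same axes. Its back stop is a plate 22 mm higher than the bed; the open end has no stop. Rack and stand may be on either side.
- can: Bystander: plain aluminium can, 66 mm across, 115 mm high; origin at the centre of its underside.
- jar: Bystander: closed glass jar, 80 mm across, 110 mm high; origin at the centre of its underside.
- change_tray: Bystander: shallow black tray 130 x 180 x 22 mm; origin at the centre of its underside.
- tube_mouth (a point): Centre of the tube's open mouth, at the rim, 95 mm from tube_center along its x.
There are look-alikes about, which are no part of the job. Of the things that look like the part that bears tube_center, the middle-sized one is meant.

How it is judged:
On the way, in this order (a step that is already met when the one before it is completed fails the run):
1. the tube is lifted off the rack with the first box still inside (distance of tube_center from where it was at the start of the episode above 0.04 m and contact force between tube and rack below 0.05 N and x of box_a_center in the frame of tube_center below 0.07 m), for 0.1 s.
2. in the air, clear of rack, stand and counter, the first box comes out of the mouth by at least 10 mm (x of box_a_center in the frame of tube_center above 0.075 m and contact force between tube and rack below 0.05 N and contact force between tube and stand below 0.05 N and height (world z) of tube_center above 0.105 m), for 0.2 s.
At the end, for the whole second after the job is handed in: The tube lies released and at rest in the level stand, between the guides (8 mm sideways, 6 mm in height, 5 degrees), at most 15 mm short of home at the back stop, mouth at the open end; the first box sticks out by 10 to 45 mm, the second is still inside (x of box_a_center in the frame of tube_center between 0.0745 and 0.1105 m and x of box_b_center in the frame of tube_center below 0.06 m and x of tube_center in the frame of stand_seat between -0.006 and 0.015 m and y of tube_center in the frame of stand_seat between -0.008 and 0.008 m and z of tube_center in the frame of stand_seat between -0.006 and 0.006 m and x of tube_mouth in the frame of stand_seat above 0.08 m and angle between the x axis of tube_center and the x axis of stand_seat, either way round below 0.09 rad and linear speed of each of tube, box_a below 0.01 m/s); the robot touches nothing.
It fails at once if a box falls out of the tube (x of box_a_center in the frame of tube_center above 0.125 m).
It fails at once if the robot touches a box (contact force between any of the arm, the fingers and box_a above 0.5 N or contact force between the fingers and box_b above 0.5 N).
It fails at once if the can, jar or change tray is moved more than 30 mm (distance of any of can, jar, change_tray from where it was at the start of the episode above 0.03 m).
It also fails if it takes over 54 s, if anything falls off the work surface, if the arm or the gripper's body presses on something with over 40 N, if the wrist force passes 120 N, or if a joint passes its speed limit or range.

ROBOT

A 7-joint arm with a two-finger parallel gripper is mounted at the origin on the work surface. World frame = base frame: x ahead of the robot, y to its left, z up, the work surface at z = 0. Lengths are in m, angles in rad, forces in N, time in s.
With the tool pointing down it reaches from about 0.425 to 0.95 m from the base axis. Payload 4.7 kg.
Tool frame: the origin (TCP) lies at the very end of the fingers, on their centre line; the grasp point (between the pads) lies 19 mm behind it; x points along the fingers, z is the direction in which the jaws open and shut, and the axes are right-handed (so a half turn about x gives the same grasp; the last joint's range is limited). The gripper opens to 85 mm and grips with 20 to 120 N. Pads are 22 mm wide; open, the fingers measure 114 mm over their backs; the gripper's body (76 mm by 85 mm) begins 54 mm behind the grasp point. The pads swing forward as they close: fully open they stand 13 mm farther back than shut.
Start: joints at [-1.168, 0.469, -0.049, 1.532, 0.024, 1.141, -0.082], TCP at [0.282, 0.613, 0.231] pointing down, gripper open.
Joint ranges: [-2.59, 2.59], [-0.33, 1.99], [-1.39, 1.29], [0.1, 2.45], [-1.04, 4.18], [0.21, 1.99], [-2.66, 2.66]. Speed limits (rad/s): [2.57, 2.57, 3.14, 3.14, 3.14, 3.14, 3.14].

INTERFACE

Orientations are given as a unit quaternion [w, x, y, z].
In Python, from bench import * gives the robot as it stands. The module is installed in compiled form; this text tells all that it offers.
- The arm moves only by the tool move_arm, never from a script. Its argument "steps" is a list of rows, each a list of 3 entries, a list of its own where there are three numbers: the closure, from -1 (fully open) to 1 (shut), then the shift along the tool's x, y, z in m, then the turn, a rotation vector about the tool's x, y, z in degrees. In form: [[claw, [tx, ty, tz], [wx, wy, wz]], ...]. A call has 1 to 8 rows; each row is the pose to reach, as a shift and turn from the pose measured when the call began, along the tool's axes at that moment; what a row does not reach only later rows make up. A row lasts 1/10 s, in which the tool goes at most 50 mm and 8.59 degrees, less where a joint would pass 70% of its speed; a pose out of reach is approached as far as the arm can. A call with a gripper value outside its range is refused whole. The fingers move at their own pace and stop on an object; the grip force is fixed at half the most. Time passes only in rows, so rows that repeat a pose let the fingers close. It gives the time, the measured TCP pose, the force and the opening at its end, in the units of the state.
- sense(): the state, without advancing time (a new reading comes with each control period).
- get_image(name): name is "scene" or "top" or "wrist"; returns the picture (480x640x3 uint8, red, green, blue); there is no depth.
- camera_params(name): a dict with "vfov" (degrees; the focal length in pixels is half the picture's height over the tangent of half this angle, whatever the lens; pixels are square), "cx", "cy" (the principal point, pixels), "cam_to_world" (4x4, takes a point from camera to world coordinates). Camera axes: x right, y up, looking along -z (the intrinsics and any distortion apply to the point x, -y, -z); pixel columns grow to the right and rows downward; lengths in m; the calibration is good to about 2 mm. A picture is of the moment at which its call begins: read the wrist's pose just before it. camera_params takes no time and is no camera call; for the wrist camera it gives the pose at the moment of the call.
- job_done(): hands the job in, once; it reports no verdict.
The state is a dict: "clock": time; "q": joint angles; "joint_vel": joint speeds; "tau": joint torques, N m; "tcp_pos": TCP position; "eef_rot": TCP orientation; "ft_force": force on the tool from outside, world axes, zero at the start; "ft_torque": the same for the moment, N m; "grip_width": finger opening in m.
Only numpy, scipy, OpenCV 4.12 (cv2) and the standard library are available. Lean on these libraries where they do the work, as an engineer would, in place of code of your own. Each camera call takes 0.05 s, during which the arm holds its last target.

## Working session

There is one attempt and no reset: what is moved stays moved. The work goes in short steps, Python scripts to look and compute and a tool call to move; the robot and the scene stay as the last step left them, time stands still between calls to the robot, and variables do not carry over. Pictures are saved under pics/ and viewed, and the job is handed in when it is done.

Besides the shell and the picture viewer there is one more tool, called as name(argument=value, ...) on one line, values as JSON. move_arm: Moves the arm, as the interface text tells. Its arguments: {"type":"object","properties":{"steps":{"type":"array"}},"required":["steps"]}

```bash
mkdir -p pics; ls
python3 - <<'E'
from bench import *
import cv2
s=sense(); print({k:(v if not hasattr(v,'round') else v) for k,v in s.items()})
for n in ['scene','top','wrist']:
    p=camera_params(n); print(n,p)
    cv2.imwrite(f'pics/{n}0.png',cv2.cvtColor(get_image(n),cv2.COLOR_RGB2BGR))
E
```

```text
pics
{'clock': 0.0, 'q': array([-1.16791871,  0.4694277 , -0.04858216,  1.53371148,  0.02408027,
        1.14101571, -0.08227883]), 'joint_vel': array([-0.00081251, -0.00151234,  0.00018994, -0.00102543,  0.00144317,
        0.00165173, -0.00202014]), 'tau': array([ 2.65877297e-04, -5.10295415e+01, -4.65311785e-02, -2.37710917e+01,
        1.06565395e-02,  7.38204166e-03, -2.17910161e-05]), 'tcp_pos': array([0.28222048, 0.6125096 , 0.23026322]), 'eef_rot': array([ 0.59491773, -0.38169048,  0.59607097,  0.38089981]), 'ft_force': array([-0.51272397, -0.23165668,  0.38101975]), 'ft_torque': array([-0.05099327, -0.05361712,  0.03907421]), 'grip_width': 0.08534808804070317}
scene {'vfov': 52.39593981091158, 'cx': 318.8500403128237, 'cy': 243.40906401510884, 'cam_to_world': array([[ 0.48336253, -0.61880024,  0.61923092,  1.19821524],
       [ 0.87536151,  0.34984349, -0.33369412, -0.41146525],
       [-0.01014391,  0.70334614,  0.71077514,  0.90657717],
       [ 0.        ,  0.        ,  0.        ,  1.        ]])}
top {'vfov': 55.43212624782219, 'cx': 323.107889440836, 'cy': 240.5908861258229, 'cam_to_world': array([[ 0.02704757,  0.98979388, -0.13991607,  0.35974199],
       [-0.99963173,  0.02647355, -0.00596258, -0.02790274],
       [-0.00219765,  0.14002581,  0.99014541,  1.24067504],
       [ 0.        ,  0.        ,  0.        ,  1.        ]])}
wrist {'vfov': 60.39442281642866, 'cx': 312.4656572458541, 'cy': 241.6591179119091, 'cam_to_world': array([[ 0.41861703, -0.87651875, -0.23764398,  0.22250758],
       [ 0.90816082,  0.40347529,  0.1115868 ,  0.64145997],
       [-0.00192445, -0.26253109,  0.96492161,  0.37323814],
       [ 0.        ,  0.        ,  0.        ,  1.        ]])}
```

View pics/scene0.png

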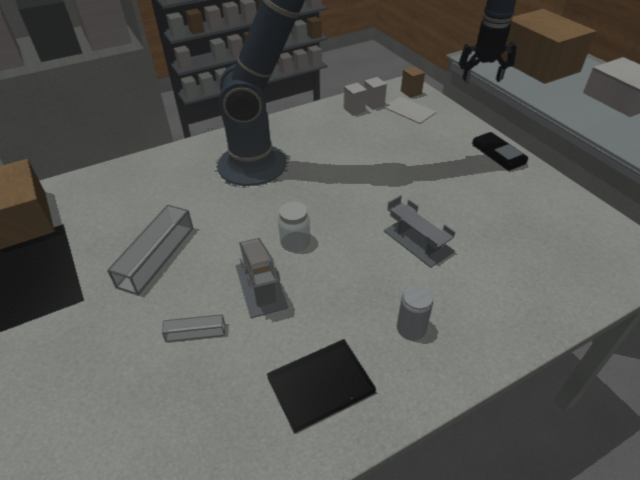

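View pics/top0.png

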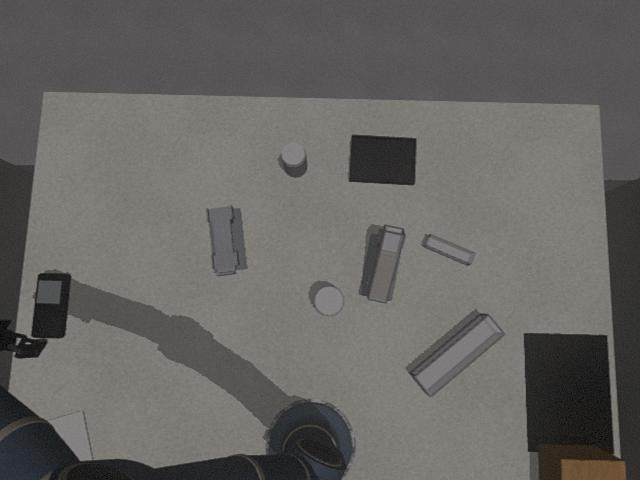

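View pics/wrist0.png

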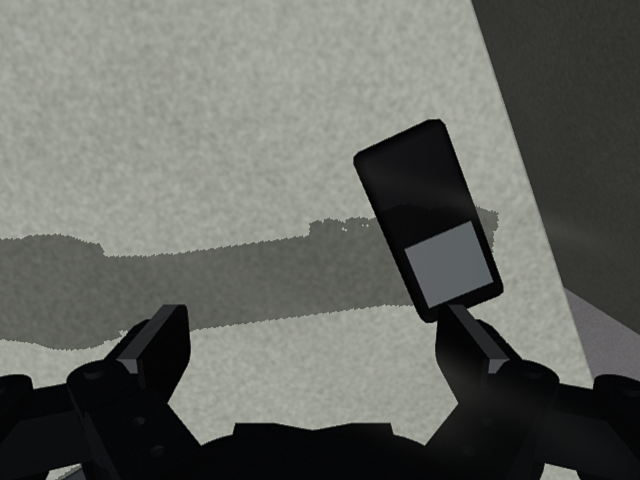

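Run:
```python
import cv2
a=cv2.imread('pics/scene0.png');b=cv2.imread('pics/top0.png')
def c(im,x,y,w,h,k): 
    r=cv2.resize(im[y:y+h,x:x+w],None,fx=k,fy=k,interpolation=cv2.INTER_CUBIC); return cv2.convertScaleAbs(r,alpha=1.5)
cv2.imwrite('pics/c1.png',cv2.hconcat([c(a,220,220,80,100,5),c(b,350,210,80,100,5)]))
cv2.imwrite('pics/c2.png',cv2.hconcat([c(a,375,185,90,90,4.4),c(b,190,195,80,90,4.4)]))
```

```text
(no output)
```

View pics/c1.png

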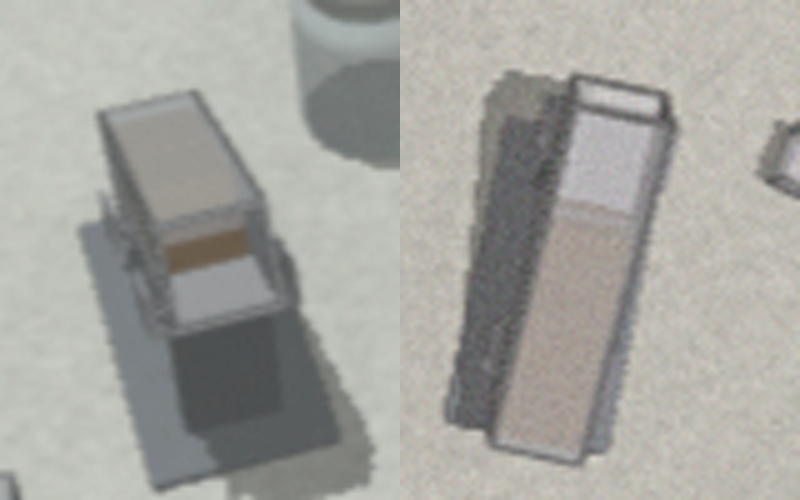

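View pics/c2.png

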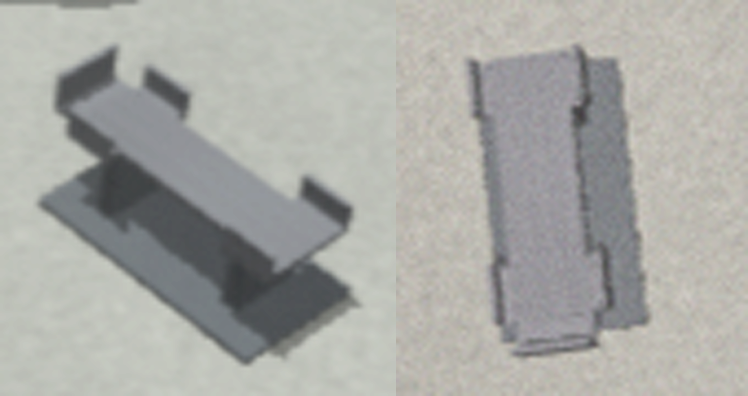

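```bash
cat > h.py <<'E'
import numpy as np, cv2
from scipy.spatial.transform import Rotation as R
from scipy.optimize import least_squares
def proj(p,P):
    M=np.linalg.inv(p['cam_to_world']);c=np.atleast_2d(P)@M[:3,:3].T+M[:3,3]
    f=240/np.tan(np.radians(p['vfov'])/2)
    return np.c_[p['cx']+f*c[:,0]/-c[:,2], p['cy']+f*c[:,1]/c[:,2]]
def rackpts(x,y,yaw,L):   # tube-frame pts -> world
    Rm=R.from_euler('z',yaw)*R.from_euler('y',-0.5)
    return Rm.apply(L)+[x,y,0.092]
def standpts(x,y,yaw,L):
    return R.from_euler('z',yaw).apply(L)+[x,y,0.085]
def fit(fn,obs,x0):
    # obs: list of (cam params, L pts, uv)
    g=lambda v: np.concatenate([(proj(p,fn(*v,np.array(L,float)))-uv).ravel() for p,L,uv in obs])
    r=least_squares(g,x0,loss='soft_l1'); return r.x,g(r.x).reshape(-1,2)
E
cat > fit0.py <<'E'
from bench import *
from h import *
T=camera_params('top');S=camera_params('scene')
t=lambda a:np.array(a,float)
tt=lambda a:(t(a)-[400,0])/5+[350,210]
ts=lambda a:t(a)/5+[220,220]
w=.025
obs=[(T,[[.095,w,-w],[.095,-w,-w],[.095,w,w],[.095,-w,w],[-.095,w,w],[-.095,-w,w]],tt([[575,77],[666,93],[568,108],[676,125],[490,447],[584,464]])),
(S,[[-.095,-w,w],[-.095,w,w],[.095,-w,-w],[.095,w,-w],[.095,-w,w]],ts([[100,112],[197,92],[160,332],[295,303],[158,222]]))]
v,r=fit(rackpts,obs,[.5,-.15,0]);print('rack',v,r.round(1).tolist())
tt=lambda a:(t(a)-[396,0])/4.4+[190,195]
ts=lambda a:t(a)/4.4+[375,185]
g=.031;h=-.010
obs=[(T,[[.079,g,h],[.045,g,h],[.079,-g,h],[.045,-g,h],[-.045,g,h],[-.079,g,h],[-.045,-g,h],[-.079,-g,h]],tt([[472,60],[478,118],[580,48],[588,115],[496,262],[500,325],[605,250],[608,308]])),
(S,[[-.079,g,h],[-.045,g,h],[.045,g,h],[.079,g,h]],ts([[148,68],[188,95],[306,177],[350,210]]))]
v,r=fit(standpts,obs,[.55,.15,0]);print('stand',v,r.round(1).tolist())
E
python3 fit0.py
```

```text
rack [ 0.46576098 -0.17812715 -0.18462694] [[-1.4, -1.2], [0.0, -0.2], [0.4, -1.0], [-0.7, -0.0], [-1.2, 0.3], [-0.7, 1.0], [-1.4, -0.5], [-0.7, -1.2], [2.3, 0.5], [-1.6, 0.4], [-2.1, 0.4]]
stand [0.52887087 0.23909392 0.1565434 ] [[0.4, -0.6], [0.3, -1.1], [-0.5, -0.9], [-1.0, -3.4], [-0.5, 0.4], [-0.2, -0.8], [-1.3, 0.0], [-0.6, -0.0], [-2.0, -0.7], [-1.7, -0.2], [-2.2, -0.2], [-1.7, -0.2]]
```

```bash
cat >> h.py <<'E'
def cur(s):
    q=s['eef_rot']; return np.array(s['tcp_pos']),R.from_quat([q[1],q[2],q[3],q[0]])
def toolrot(heading,pitch,camfwd=True):
    """tube heading yaw, pitch up (rad). tool x=-z_tube; camera side toward mouth"""
    Rt=(R.from_euler('z',heading)*R.from_euler('y',-pitch)).as_matrix()
    x=-Rt[:,2]
    return Rt,x
def delta(s,pos,M):
    p,r=cur(s); t=r.inv().apply(np.asarray(pos)-p); w=(r.inv()*R.from_matrix(M)).as_rotvec(degrees=True)
    return t.round(4),w.round(2)
E
python3 - <<'E'
from bench import *
from h import *
s=sense();p,r=cur(s);print(r.as_matrix().round(3))
c=camera_params('wrist')['cam_to_world']
print('cam in tool',r.inv().apply(c[:3,3]-p), (r.inv().as_matrix()@c[:3,:3]).round(3))
E
```

```text
[[-0.001 -0.908  0.419]
 [-0.001  0.419  0.908]
 [-1.    -0.    -0.001]]
cam in tool [-0.1428624   0.06635859  0.0009601 ] [[ 0.     0.263 -0.965]
 [-0.     0.965  0.263]
 [ 1.     0.     0.   ]]
```

```bash
cat >> h.py <<'E'
def tubeM(heading,pitch):
    m=(R.from_euler('z',heading)*R.from_euler('y',-pitch)).as_matrix()
    return np.c_[-m[:,2],m[:,0],-m[:,1]]
def at(c,heading,pitch,gz=0.005,gx=0.0):
    """TCP pos with grasp point at tube-frame (gx,0,gz), tube centre c"""
    m=(R.from_euler('z',heading)*R.from_euler('y',-pitch)).as_matrix()
    return np.asarray(c)+m@np.array([gx,0,gz-0.019]), tubeM(heading,pitch)
E
python3 - <<'E'
from bench import *
from h import *
s=sense()
print(delta(s,[.5,.2,.32],tubeM(1.2,0)))
E
```

```text
(array([-0.0891, -0.3704, -0.2838]), array([ 8.65e+01, -7.00e-02,  6.00e-02]))
```

move_arm(steps=[[-1, [-0.06, -0.2, -0.14], [40, 0, 0]], [-1, [-0.06, -0.2, -0.14], [40, 0, 0]], [-1, [-0.06, -0.2, -0.14], [40, 0, 0]], [-1, [-0.06, -0.2, -0.14], [40, 0, 0]], [-1, [-0.06, -0.2, -0.14], [40, 0, 0]], [-1, [-0.089, -0.37, -0.284], [70, 0, 0]], [-1, [-0.089, -0.37, -0.284], [70, 0, 0]], [-1, [-0.089, -0.37, -0.284], [70, 0, 0]]])

```text
clock: 0.95
tcp_pos: [0.468, 0.2663, 0.3102]
eef_rot: [0.707, 0.005, 0.707, -0.006]
ft_force: [0.2, 0.3, 0.5]
grip_width: 0.0854
```

Run:
```python
from bench import *
from h import *
s=sense();print(s['q'].round(2))
print(delta(s,[.47,-.1,.32],tubeM(0.2,0.1)))
```

```text
[-0.85  0.18  0.3   1.77 -0.06  1.2  -0.55]
(array([-0.0093, -0.3663,  0.0076]), array([77.6 , -3.87,  4.9 ]))
```

move_arm(steps=[[-1, [-0.01, -0.37, 0.008], [60, -3, 4]], [-1, [-0.01, -0.37, 0.008], [60, -3, 4]], [-1, [-0.01, -0.37, 0.008], [60, -3, 4]], [-1, [-0.01, -0.37, 0.008], [60, -3, 4]], [-1, [-0.01, -0.37, 0.008], [60, -3, 4]], [-1, [-0.01, -0.37, 0.008], [60, -3, 4]], [-1, [-0.01, -0.37, 0.008], [60, -3, 4]], [-1, [-0.01, -0.37, 0.008], [60, -3, 4]]])

```text
clock: 1.75
tcp_pos: [0.4691, -0.109, 0.3211]
eef_rot: [0.626, 0.384, 0.589, -0.338]
ft_force: [-0.1, 0.4, -1.0]
grip_width: 0.0854
```

Run:
```python
from bench import *
from h import *
s=sense();print(s['q'].round(2))
C=np.array([.466,-.178,.092]);hd=-.185
p,M=at(C,hd,.5,gz=.005+.13)
print(p,delta(s,p,M))
```

```text
[-0.49  0.02  0.68  1.92 -0.06  1.14 -0.86]
[ 0.41133561 -0.16777011  0.19379958] (array([ 0.1206, -0.0891,  0.0227]), array([ 37.91, -10.71,  22.76]))
```

move_arm(steps=[[-1, [0.04, -0.05, 0.01], [38, -10.7, 22.8]], [-1, [0.04, -0.05, 0.01], [38, -10.7, 22.8]], [-1, [0.08, -0.08, 0.02], [38, -10.7, 22.8]], [-1, [0.12, -0.09, 0.023], [38, -10.7, 22.8]], [-1, [0.12, -0.09, 0.023], [38, -10.7, 22.8]], [-1, [0.12, -0.09, 0.023], [38, -10.7, 22.8]], [-1, [0.12, -0.09, 0.023], [38, -10.7, 22.8]]])

```text
clock: 2.45
tcp_pos: [0.409, -0.168, 0.1933]
eef_rot: [0.571, 0.639, 0.303, -0.416]
ft_force: [-0.1, 0.8, 0.4]
grip_width: 0.0852
```

Run:
```python
from bench import *
from h import *
s=sense();print(s['q'].round(2),s['tcp_pos'])
p=camera_params('wrist');im=get_image('wrist')
C=np.array([.466,-.178,.092]);hd=-.185
q,M=at(C,hd,.5,gz=.005+.13)
print(q,delta(s,q,M))
im=cv2.cvtColor(im,cv2.COLOR_RGB2BGR);cv2.imwrite('pics/w1.png',im)
w=.025
L=np.array([[a,b,c] for a in(-.095,.095) for b in(-w,w) for c in (-w,w)])
for l,u in zip(L,proj(p,rackpts(C[0],C[1],hd,L))): print(l,u.round())
```

```text
[-0.32 -0.12  0.63  2.44  0.01  0.31 -1.43] [ 0.40899555 -0.16799048  0.19332206]
[ 0.41133561 -0.16777011  0.19379958] (array([ 0.0007,  0.0022, -0.0006]), array([-0.08, -0.03,  0.1 ]))
[-0.095 -0.025 -0.025] [346. 344.]
[-0.095 -0.025  0.025] [352. 383.]
[-0.095  0.025 -0.025] [281. 344.]
[-0.095  0.025  0.025] [275. 383.]
[ 0.095 -0.025 -0.025] [351.  80.]
[ 0.095 -0.025  0.025] [360.  69.]
[ 0.095  0.025 -0.025] [274.  80.]
[0.095 0.025 0.025] [265.  69.]
```

View pics/w1.png

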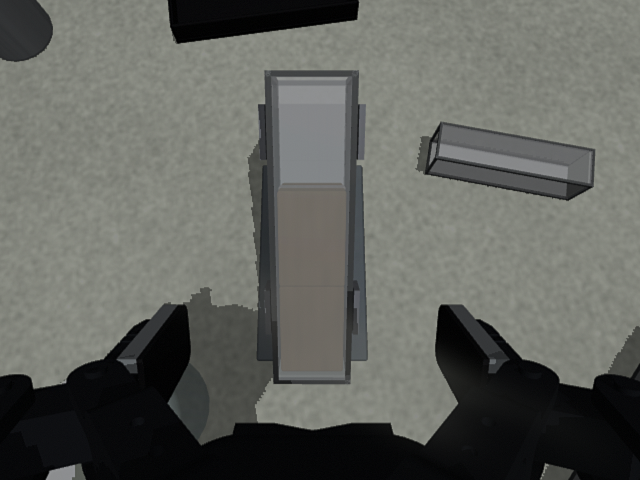

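move_arm(steps=[[-1, [0.04, 0.001, 0], [0, 0, 0]], [-1, [0.07, 0.002, 0], [0, 0, 0]], [-1, [0.1, 0.002, 0], [0, 0, 0]], [-1, [0.12, 0.002, 0], [0, 0, 0]], [-1, [0.13, 0.002, 0], [0, 0, 0]], [-1, [0.13, 0.002, 0], [0, 0, 0]], [-1, [0.13, 0.002, 0], [0, 0, 0]]])

```text
clock: 3.2
tcp_pos: [0.4795, -0.1867, 0.1095]
eef_rot: [0.562, 0.634, 0.319, -0.425]
ft_force: [-0.3, 0.1, 0.3]
grip_width: 0.0854
```

Run:
```python
from bench import *
from h import *
s=sense();print(s['q'].round(2),s['tcp_pos'])
C=np.array([.466,-.178,.092]);hd=-.185
q,M=at(C,hd,.5,gz=.005)
print(q,delta(s,q,M))
im=get_image('wrist')
im=cv2.cvtColor(im,cv2.COLOR_RGB2BGR);cv2.imwrite('pics/w2.png',im)
```

```text
[-0.03  0.24  0.42  2.35 -1.04  0.21 -0.41] [ 0.47948862 -0.18666741  0.10947097]
[ 0.47259743 -0.17923464  0.07971384] (array([ 0.0232, -0.0204, -0.0058]), array([ 0.  , -0.52,  2.43]))
```

View pics/w2.png

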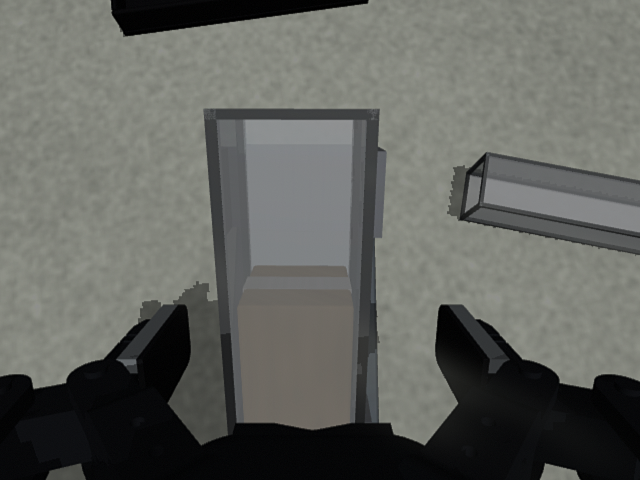

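```bash
cat > fk.py <<'E'
from h import *
def fk(q,L,s=-1,xo=(0,0,0)):
    z=np.array([0,0,1.]);r=R.identity();p=np.zeros(3)
    for i,a in enumerate(q):
        p=p+r.apply([0,0,L[i]])
        r=r*(R.from_euler('z',s*a) if i%2==0 else R.from_euler('y',a))
    p=p+r.apply([0,0,L[7]])
    return p,r
E
python3 - <<'E'
from fk import *
from bench import *
data=[([-1.16791871,0.4694277,-0.04858216,1.53371148,0.02408027,1.14101571,-0.08227883],[0.28222048,0.6125096,0.23026322]),
([-.85,.18,.3,1.77,-.06,1.2,-.55],[0.468,0.2663,0.3102]),([-.49,.02,.68,1.92,-.06,1.14,-.86],[0.4691,-0.109,0.3211]),
([-.32,-.12,.63,2.44,.01,.31,-1.43],[.409,-.168,.1933])]
s=sense();data.append((s['q'],s['tcp_pos']))
def g(v):
    L=[v[0],0,v[1],0,v[2],0,v[3],0]
    return np.concatenate([fk(q,L)[0]-p for q,p in data])
for s3 in (-1,):
    r=least_squares(g,[.35,.4,.4,.3]);print(r.x,r.fun.reshape(-1,3).round(3))
p,ro=fk(s['q'],[0]*8);print((ro.inv()*cur(s)[1]).as_matrix().round(2))
print(ro.as_matrix().round(3),cur(s)[1].as_matrix().round(3))
E
```

```text
[0.27959561 0.51486178 0.4862726  0.29824186] [[-0.04   0.016  0.007]
 [-0.017  0.034  0.002]
 [ 0.008  0.034  0.002]
 [ 0.011  0.041 -0.004]
 [ 0.001  0.036 -0.007]]
[[-0.  0. -1.]
 [ 0.  1.  0.]
 [ 1. -0. -0.]]
[[ 0.18   0.881  0.436]
 [ 0.984 -0.166 -0.072]
 [ 0.009  0.442 -0.897]] [[ 0.436  0.881 -0.18 ]
 [-0.072 -0.166 -0.984]
 [-0.897  0.442 -0.009]]
```

```bash
cat > fk.py <<'E'
from h import *
def fk(q,off,s=-1):
    # off 8x3: offset before joint i, last to TCP
    r=R.identity();p=np.zeros(3)
    for i,a in enumerate(q):
        p=p+r.apply(off[i])
        r=r*(R.from_euler('z',s*a) if i%2==0 else R.from_euler('y',a))
    p=p+r.apply(off[7])
    return p,r*R.from_matrix([[0,0,-1],[0,1,0],[1,0,0]])
E
python3 - <<'E'
from fk import *
from bench import *
data=[([-1.16791871,0.4694277,-0.04858216,1.53371148,0.02408027,1.14101571,-0.08227883],[0.28222048,0.6125096,0.23026322]),
([-.85,.18,.3,1.77,-.06,1.2,-.55],[0.468,0.2663,0.3102]),([-.49,.02,.68,1.92,-.06,1.14,-.86],[0.4691,-0.109,0.3211]),
([-.32,-.12,.63,2.44,.01,.31,-1.43],[.409,-.168,.1933])]
s=sense();data.append((s['q'],s['tcp_pos']))
z0=np.array([.28,.515,.486,.298])
def off(v):
    o=np.zeros((8,3));o[0,2]=v[0];o[2,2]=v[1];o[4,2]=v[2];o[6,2]=v[3]
    o[1,1]=v[4];o[3,1]=v[5];o[5,1]=v[6]; o[3,0]=v[7];o[4,0]=v[8];o[6,0]=v[9]
    return o
def g(v):
    return np.r_[np.concatenate([fk(q,off(v))[0]-p for q,p in data]),v[4:]*.02,(v[:4]-z0)*.005]
r=least_squares(g,np.r_[z0,np.zeros(6)]);print(r.x.round(3),r.fun[:15].reshape(-1,3).round(4))
np.save('off.npy',off(r.x))
E
```

```text
[ 0.232  0.551  0.463  0.301 -0.024 -0.016 -0.002  0.003 -0.004 -0.   ] [[ 0.0001  0.0001  0.0003]
 [-0.0001 -0.0003 -0.0008]
 [-0.     -0.0008  0.0005]
 [ 0.      0.0009  0.0003]
 [ 0.0002 -0.0001 -0.0003]]
```

```bash
cat >> fk.py <<'E'
LO=np.array([-2.59,-.33,-1.39,.1,-1.04,.21,-2.66]);HI=np.array([2.59,1.99,1.29,2.45,4.18,1.99,2.66])
try: OFF=np.load('off.npy')
except Exception: pass
def ik(pos,M,q0=None,n=30,seed=0):
    rng=np.random.default_rng(seed);best=[]
    m=.03
    def g(q):
        p,r=fk(q,OFF); return np.r_[(p-pos)*3,(r.inv()*R.from_matrix(M)).as_rotvec(), (0 if q0 is None else 1e-3)*(q-(0 if q0 is None else q0))]
    sols=[]
    starts=([np.clip(q0,LO+m+.001,HI-m-.001)] if q0 is not None else [])+[rng.uniform(LO+m,HI-m) for _ in range(n)]
    for x in starts:
        r=least_squares(g,x,bounds=(LO+m,HI-m))
        e=np.abs(r.fun[:6]).max()
        sols.append((e,r.x))
    return sols
E
python3 - <<'E'
from fk import *
from bench import *
s=sense();q0=s['q']
C=np.array([.466,-.178,.092]);hd=-.185
def tool(c,hd,pitch,al,gz=.005,gx=0):
    m=(R.from_euler('z',hd)*R.from_euler('y',-pitch)).as_matrix()
    M=tubeM(hd,pitch-al); return np.asarray(c)+m@[gx,0,gz]+M[:,0]*.019,M
for al in np.radians([0,5,10,15,20,25]):
    p,M=tool(C,hd,.5,al)
    so=[x for e,x in ik(p,M,q0,n=12) if e<.004]
    so.sort(key=lambda x:np.abs(x-q0).max())
    print(np.degrees(al).round(),len(so),[x.round(2).tolist() for x in so[:3]])
E
```

```text
0.0 0 []
5.0 5 [[0.97, 0.38, -0.76, 2.33, 1.11, 0.24, -2.52], [0.97, 0.38, -0.76, 2.33, 1.11, 0.24, -2.52], [0.97, 0.38, -0.76, 2.33, 1.11, 0.24, -2.52]]
10.0 9 [[-0.19, 0.34, 0.59, 2.33, -0.87, 0.31, -0.61], [-0.19, 0.34, 0.59, 2.33, -0.87, 0.31, -0.61], [-0.19, 0.34, 0.59, 2.33, -0.87, 0.31, -0.61]]
15.0 9 [[-0.29, 0.38, 0.71, 2.28, -0.74, 0.43, -0.74], [-0.29, 0.38, 0.71, 2.28, -0.74, 0.43, -0.74], [-0.29, 0.38, 0.71, 2.28, -0.74, 0.43, -0.74]]
20.0 9 [[-0.33, 0.42, 0.77, 2.22, -0.65, 0.54, -0.83], [-0.33, 0.42, 0.77, 2.22, -0.65, 0.54, -0.83], [-0.33, 0.42, 0.77, 2.22, -0.65, 0.54, -0.83]]
25.0 9 [[-0.34, 0.46, 0.8, 2.17, -0.58, 0.65, -0.9], [-0.34, 0.46, 0.8, 2.17, -0.58, 0.65, -0.9], [-0.34, 0.46, 0.8, 2.17, -0.58, 0.65, -0.9]]
```

```bash
cat >> fk.py <<'E'
def tool(c,hd,pitch,al,gz=.005,gx=0):
    m=(R.from_euler('z',hd)*R.from_euler('y',-pitch)).as_matrix()
    M=tubeM(hd,pitch-al); return np.asarray(c)+m@[gx,0,gz]+M[:,0]*.019,M
E
python3 - <<'E'
from fk import *
al=np.radians(15)
q0=np.array([-0.29,0.38,0.71,2.28,-0.74,0.43,-0.74])
for c in ([.5,-.05,.3],[.6,-.1,.3],[.5,-.1,.4],[.6,0,.4],[.45,0,.4],[.7,0,.4]):
  for hd in (-.185,.157):
    o=[];q=q0
    for th in (29,15,0,-15,-25,-32):
        p,M=tool(c,hd,np.radians(th),al)
        so=sorted(ik(p,M,q,n=0),key=lambda t:t[0])[0]
        o.append((th,round(so[0],3)));
        if so[0]<.005:q=so[1]
    print(c,hd,o,q.round(2))
p,M=tool([.529,.239,.09],.157,0,al); print([x.round(2) for e,x in ik(p,M,q0,n=4) if e<.004])
E
```

```text
[0.5, -0.05, 0.3] -0.185 [(29, np.float64(0.0)), (15, np.float64(0.0)), (0, np.float64(0.0)), (-15, np.float64(0.0)), (-25, np.float64(0.0)), (-32, np.float64(0.0))] [-0.23  0.59  0.46  1.5  -0.2   1.94 -1.48]
[0.5, -0.05, 0.3] 0.157 [(29, np.float64(0.0)), (15, np.float64(0.0)), (0, np.float64(0.0)), (-15, np.float64(0.0)), (-25, np.float64(0.0)), (-32, np.float64(0.0))] [-0.37  0.59  0.52  1.51 -0.03  1.9  -1.22]
[0.6, -0.1, 0.3] -0.185 [(29, np.float64(0.0)), (15, np.float64(0.0)), (0, np.float64(0.0)), (-15, np.float64(0.0)), (-25, np.float64(0.0)), (-32, np.float64(0.072))] [-0.07  0.7   0.34  1.22 -0.17  1.96 -1.49]
[0.6, -0.1, 0.3] 0.157 [(29, np.float64(0.0)), (15, np.float64(0.0)), (0, np.float64(0.0)), (-15, np.float64(0.0)), (-25, np.float64(0.0)), (-32, np.float64(0.031))] [-0.36  0.77  0.76  1.26 -0.16  1.91 -1.01]
[0.5, -0.1, 0.4] -0.185 [(29, np.float64(0.0)), (15, np.float64(0.0)), (0, np.float64(0.0)), (-15, np.float64(0.0)), (-25, np.float64(0.044)), (-32, np.float64(0.114))] [-0.2   0.38  0.47  1.45 -0.12  1.87 -1.47]
[0.5, -0.1, 0.4] 0.157 [(29, np.float64(0.0)), 
[... 898 characters left out ...]
4(0.0)), (-25, np.float64(0.002)), (-32, np.float64(0.06))] [-0.6   0.39  0.68  1.56 -0.06  1.96 -1.29]
[0.7, 0, 0.4] -0.185 [(29, np.float64(0.0)), (15, np.float64(0.0)), (0, np.float64(0.0)), (-15, np.float64(0.074)), (-25, np.float64(0.175)), (-32, np.float64(0.241))] [-0.44  0.69  0.85  1.05 -0.47  1.85 -1.48]
[0.7, 0, 0.4] 0.157 [(29, np.float64(0.0)), (15, np.float64(0.0)), (0, np.float64(0.0)), (-15, np.float64(0.076)), (-25, np.float64(0.18)), (-32, np.float64(0.249))] [-0.44  0.67  0.77  1.05 -0.35  1.82 -1.19]
[array([-0.91,  0.69,  0.66,  1.76, -0.49,  1.13, -1.44]), array([-0.91,  0.69,  0.66,  1.76, -0.49,  1.13, -1.44]), array([-0.91,  0.69,  0.66,  1.76, -0.49,  1.13, -1.44])]
```

Run:
```python
from fk import *
from bench import *
s=sense();al=np.radians(12)
C=np.array([.466,-.178,.092]);hd=-.185
for gz in (.05,.005):
    p,M=tool(C,hd,.5,al,gz=gz);print(p,delta(s,p,M))
```

```text
[ 0.44778818 -0.17459184  0.11767554] (array([-0.0212, -0.0256, -0.0061]), array([ 0.01, -0.54, -9.6 ]))
[ 0.46899419 -0.17856033  0.07818433] (array([ 0.0237, -0.0237, -0.0057]), array([ 0.01, -0.54, -9.6 ]))
```

move_arm(steps=[[-1, [-0.02, -0.025, -0.006], [0, -0.5, -6]], [-1, [-0.02, -0.025, -0.006], [0, -0.5, -9.6]], [-1, [-0.02, -0.025, -0.006], [0, -0.5, -9.6]], [-1, [-0.005, -0.025, -0.006], [0, -0.5, -9.6]], [-1, [0.01, -0.024, -0.006], [0, -0.5, -9.6]], [-1, [0.024, -0.024, -0.006], [0, -0.5, -9.6]], [-1, [0.024, -0.024, -0.006], [0, -0.5, -9.6]], [-1, [0.024, -0.024, -0.006], [0, -0.5, -9.6]]])

```text
clock: 4.05
tcp_pos: [0.4687, -0.1782, 0.0781]
eef_rot: [0.526, 0.604, 0.368, -0.472]
ft_force: [0.1, 0.3, -0.6]
grip_width: 0.0854
```

Run:
```python
from fk import *
from bench import *
s=sense();al=np.radians(12);print(s['q'].round(2))
C=np.array([.466,-.178,.092]);hd=-.185
for gz in (.05,.005):
    p,M=tool(C,hd,.5,al,gz=gz);print(p,delta(s,p,M))
P=camera_params('wrist');im=get_image('wrist')
cv2.imwrite('pics/w3.png',cv2.cvtColor(im,cv2.COLOR_RGB2BGR))
w=.025
L=np.array([[.095,b,c] for b in(-w,w) for c in (-w,w)])
print(proj(P,rackpts(C[0],C[1],hd,L)).round())
```

```text
[-0.21  0.35  0.61  2.31 -0.78  0.35 -0.7 ]
[ 0.44778818 -0.17459184  0.11767554] (array([-0.044 , -0.009 ,  0.0003]), array([-0.02, -0.07, -0.06]))
[ 0.46899419 -0.17856033  0.07818433] (array([0.0001, 0.0003, 0.0003]), array([-0.02, -0.07, -0.06]))
[[402.  13.]
 [455.   3.]
 [231.  13.]
 [182.   4.]]
```

View pics/w3.png

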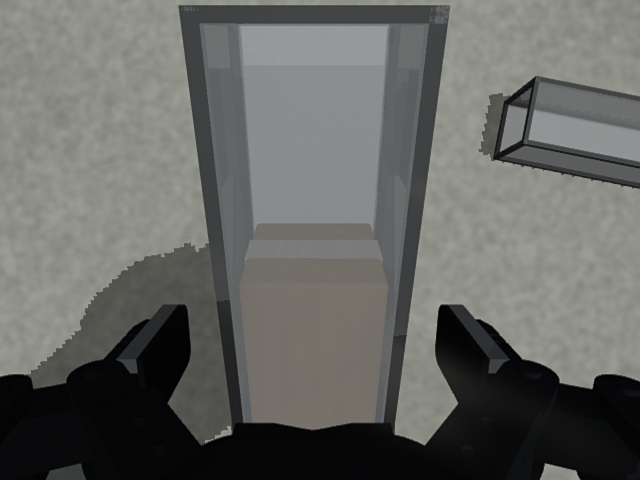

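move_arm(steps=[[1, [0, 0, 0.001], [0, 0, 0]], [1, [0, 0, 0.001], [0, 0, 0]], [1, [0, 0, 0.001], [0, 0, 0]], [1, [0, 0, 0.001], [0, 0, 0]], [1, [0, 0, 0.001], [0, 0, 0]], [1, [0, 0, 0.001], [0, 0, 0]], [1, [0, 0, 0.001], [0, 0, 0]], [1, [0, 0, 0.001], [0, 0, 0]]])

```text
clock: 4.9
tcp_pos: [0.4687, -0.1792, 0.0791]
eef_rot: [0.526, 0.605, 0.368, -0.472]
ft_force: [-3.3, 1.1, 5.5]
grip_width: 0.0494
```

Run:
```python
from fk import *
from bench import *
s=sense();al=np.radians(12);print(s['q'].round(2),s['grip_width'],s['ft_force'])
m=(R.from_euler('z',-.185)*R.from_euler('y',-.5)).as_matrix()
p,r=cur(s);print(r.inv().apply(m[:,2]*.06).round(4))
```

```text
[-0.21  0.34  0.61  2.3  -0.78  0.35 -0.7 ] 0.049422771102401196 [-3.28132831  1.14801357  5.54455828]
[-0.0587 -0.0123 -0.0001]
```

Gripped (49.4 mm). Lift square to the trough.

move_arm(steps=[[1, [-0.015, -0.003, 0], [0, 0, 0]], [1, [-0.03, -0.006, 0], [0, 0, 0]], [1, [-0.045, -0.009, 0], [0, 0, 0]], [1, [-0.059, -0.012, 0], [0, 0, 0]], [1, [-0.075, -0.012, 0], [0, 0, 0]], [1, [-0.085, -0.012, 0], [0, 0, 0]], [1, [-0.085, -0.012, 0], [0, 0, 0]]])

```text
clock: 5.6
tcp_pos: [0.433, -0.1722, 0.1575]
eef_rot: [0.526, 0.606, 0.368, -0.471]
ft_force: [0.2, 0.2, -4.5]
grip_width: 0.0492
```

Run:
```python
from fk import *
from bench import *
s=sense();al=np.radians(12);print(s['q'].round(2),s['grip_width'],s['ft_force'])
p,M=tool([.49,0.05,.30],.0,.3,al);print(p,delta(s,p,M))
for n in ('wrist','scene'):
  im=get_image(n)
  cv2.imwrite(f'pics/l{n}.png',cv2.cvtColor(im,cv2.COLOR_RGB2BGR))
```

```text
[-0.55  0.12  0.95  2.32 -0.35  0.49 -1.08] 0.049240505878447395 [ 0.18177435  0.23343479 -4.53719977]
[0.4902407  0.05       0.28585454] (array([-0.1175,  0.0518, -0.2294]), array([-10.45,   1.8 , -11.65]))
```

View pics/lscene.png

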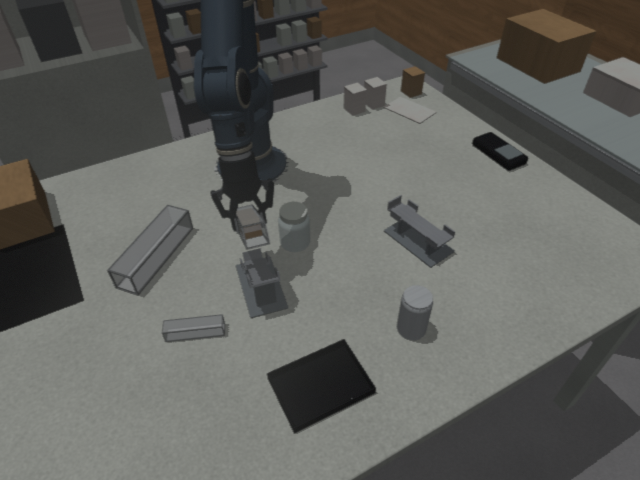

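View pics/lwrist.png

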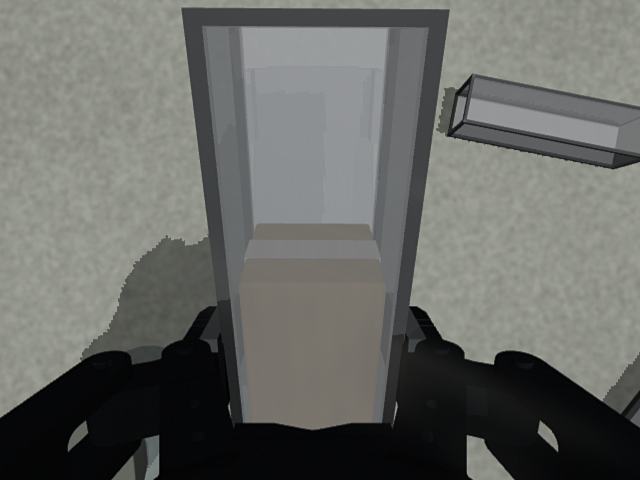

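Run:
```python
from fk import *
from bench import *
s=sense();al=np.radians(12)
p,M=tool([.49,0.05,.30],.0,.3,al);print(p,delta(s,p,M), delta(s,s['tcp_pos']+[0.02,0,.12],M)[0])
```

```text
[0.4902407  0.05       0.28585454] (array([-0.1186,  0.0521, -0.2291]), array([-10.44,   1.84, -11.54])) [-0.1092  0.0534 -0.0041]
```

move_arm(steps=[[1, [-0.04, 0.02, -0.002], [0, 0, 0]], [1, [-0.08, 0.04, -0.004], [0, 0, 0]], [1, [-0.11, 0.053, -0.02], [-2, 0.4, -3]], [1, [-0.118, 0.052, -0.06], [-5, 0.8, -6]], [1, [-0.118, 0.052, -0.1], [-8, 1.4, -9]], [1, [-0.118, 0.052, -0.15], [-10.4, 1.8, -11.5]], [1, [-0.118, 0.052, -0.19], [-10.4, 1.8, -11.5]], [1, [-0.118, 0.052, -0.22], [-10.4, 1.8, -11.5]]])

```text
clock: 6.5
tcp_pos: [0.4887, 0.0445, 0.2839]
eef_rot: [0.523, 0.521, 0.478, -0.477]
ft_force: [0.2, -0.4, -4.6]
grip_width: 0.0495
```

Run:
```python
from fk import *
from bench import *
s=sense();al=np.radians(12);print(s['q'].round(2),s['grip_width'],s['ft_force'])
q=s['q']
for th in (0,-10,-20,-26,-30):
  p,M=tool([.49,0.05,.28],.0,np.radians(th),al);e,q=ik(p,M,q,n=0)[0];print(th,p,delta(s,p,M),round(e,3),q.round(2))
```

```text
[-0.97  0.06  0.84  1.98 -0.04  1.03 -1.68] 0.049500470720685204 [ 0.2121003  -0.42946337 -4.58603124]
0 [0.48604968 0.05       0.2664152 ] (array([ 0.0171, -0.0041, -0.0056]), array([  0.13,   0.08, -17.11])) 0.0 [-0.8   0.29  0.79  1.83 -0.22  1.32 -1.5 ]
-10 [0.48375072 0.05       0.26730755] (array([ 0.016 , -0.0064, -0.0056]), array([  0.13,   0.09, -27.11])) 0.0 [-0.72  0.4   0.76  1.74 -0.25  1.51 -1.45]
-20 [0.48164163 0.05       0.26858555] (array([ 0.0146, -0.0083, -0.0056]), array([  0.12,   0.1 , -37.11])) 0.0 [-0.65  0.5   0.74  1.66 -0.27  1.68 -1.41]
-26 [0.48049429 0.05       0.26952177] (array([ 0.0135, -0.0094, -0.0056]), array([  0.11,   0.11, -43.11])) 0.0 [-0.62  0.56  0.72  1.61 -0.27  1.78 -1.39]
-30 [0.47978652 0.05       0.27021038] (array([ 0.0128, -0.01  , -0.0056]), array([  0.11,   0.12, -47.11])) 0.0 [-0.6   0.6   0.71  1.58 -0.27  1.84 -1.37]
```

move_arm(steps=[[1, [0.016, -0.004, -0.004], [0, 0, -5]], [1, [0.016, -0.004, -0.004], [0, 0, -10]], [1, [0.016, -0.004, -0.004], [0, 0, -15]], [1, [0.016, -0.006, -0.004], [0, 0, -20]], [1, [0.016, -0.006, -0.004], [0, 0, -24]], [1, [0.016, -0.006, -0.004], [0, 0, -27]], [1, [0.016, -0.006, -0.004], [0, 0, -27]]])

```text
clock: 7.2
tcp_pos: [0.4852, 0.0488, 0.2648]
eef_rot: [-0.397, -0.394, -0.586, 0.587]
ft_force: [0.7, -0.1, -3.4]
grip_width: 0.0491
```

```bash
cat > look.py <<'E'
import sys
from fk import *
from bench import *
s=sense();al=np.radians(12)
p,r=cur(s);x=r.as_matrix()[:,0]
ty=R.from_matrix(r.as_matrix())
tubeR=r*R.from_matrix(tubeM(0,-al)).inv()  # tool = tube*tubeM(0,-al)
xt=tubeR.as_matrix()[:,0]
cen=p-x*.019-tubeR.apply([0,0,.005])
print('t',s['clock'],'tube pitch',np.degrees(np.arcsin(xt[2])).round(1),'hd',np.arctan2(xt[1],xt[0]).round(3),'cen',cen.round(4),'F',s['ft_force'].round(1),s['grip_width'].round(4),'q6',s['q'][5].round(2))
P=camera_params('wrist');im=get_image('wrist')
cv2.imwrite(f'pics/{sys.argv[1]}.png',cv2.cvtColor(im,cv2.COLOR_RGB2BGR))
for nm,z in (('top z+19.5',.0175),('bot z-22',-.022),('rimtop',.025)):
    print(nm,[(int(a*1000),int(proj(P,cen+tubeR.apply([a,0,z]))[0][1])) for a in (.03,.06,.08,.095,.105,.115,.13,.14)])
E
python3 look.py t1
```

```text
Traceback (most recent call last):
  File "look.py", line 10, in <module>
    print('t',s['clock'],'tube pitch',np.degrees(np.arcsin(xt[2])).round(1),'hd',np.arctan2(xt[1],xt[0]).round(3),'cen',cen.round(4),'F',s['ft_force'].round(1),s['grip_width'].round(4),'q6',s['q'][5].round(2))
                                                                                                                                                                ^^^^^^^^^^^^^^^^^^^^^
AttributeError: 'float' object has no attribute 'round'
```

```bash
sed -i "s/s\['grip_width'\].round(4)/round(s['grip_width'],4)/" look.py; python3 look.py t1
```

```text
t 7.2 tube pitch -10.0 hd 0.002 cen [0.4915 0.0488 0.2775] F [ 0.7 -0.1 -3.4] 0.0491 q6 1.51
top z+19.5 [(30, 281), (60, 175), (80, 87), (95, 7), (105, -52), (115, -121), (130, -241), (140, -335)]
bot z-22 [(30, 221), (60, 137), (80, 70), (95, 14), (105, -27), (115, -72), (130, -147), (140, -204)]
rimtop [(30, 297), (60, 186), (80, 91), (95, 5), (105, -60), (115, -136), (130, -271), (140, -379)]
```

View pics/t1.png

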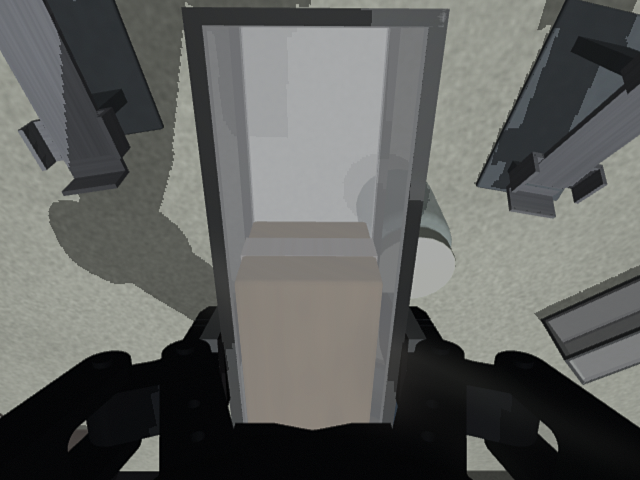

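move_arm(steps=[[1, [0, 0, 0], [0, 0, -2]], [1, [0, 0, 0], [0, 0, -4]], [1, [0, 0, 0], [0, 0, -4]], [1, [0, 0, 0], [0, 0, -4]]])

```text
clock: 7.65
tcp_pos: [0.4845, 0.0485, 0.2653]
eef_rot: [-0.376, -0.374, -0.599, 0.599]
ft_force: [-0.3, 0.5, -3.5]
grip_width: 0.0492
```

```bash
cat > edge.py <<'E'
# track front edges of box along centre column: print row profile jumps
import cv2,sys,numpy as np
im=cv2.imread(f'pics/{sys.argv[1]}.png').astype(float)
c=im[:,290:335].mean(1); d=np.abs(c[4:]-c[:-4]).sum(1)
pk=[i+2 for i in range(2,len(d)-2) if d[i]>18 and d[i]==d[i-2:i+3].max()]
print('edges',[(k,int(d[k-2])) for k in pk if k<420])
E
python3 look.py t2; python3 edge.py t1;python3 edge.py t2
```

```text
t 7.65 tube pitch -13.9 hd 0.002 cen [0.4916 0.0486 0.2775] F [-0.3  0.5 -3.5] 0.0492 q6 1.58
top z+19.5 [(30, 281), (60, 175), (80, 86), (95, 7), (105, -53), (115, -121), (130, -241), (140, -336)]
bot z-22 [(30, 221), (60, 137), (80, 70), (95, 13), (105, -27), (115, -72), (130, -148), (140, -204)]
rimtop [(30, 297), (60, 186), (80, 91), (95, 5), (105, -60), (115, -136), (130, -271), (140, -380)]
edges [(8, 246), (26, 352), (222, 152), (237, 37), (257, 47), (280, 23)]
edges [(8, 301), (26, 349), (220, 150), (237, 36), (256, 46), (279, 21), (280, 21)]
```

move_arm(steps=[[1, [0, 0, 0], [0, 0, -2]], [1, [0, 0, 0], [0, 0, -3]], [1, [0, 0, 0], [0, 0, -3]]])

```text
clock: 8.0
tcp_pos: [0.4846, 0.0486, 0.2653]
eef_rot: [-0.361, -0.359, -0.609, 0.609]
ft_force: [-0.6, -0.9, -3.6]
grip_width: 0.0492
```

```bash
python3 look.py t3|head -1; python3 edge.py t3
```

```text
t 8.0 tube pitch -16.8 hd 0.002 cen [0.4923 0.0486 0.2771] F [-0.6 -0.9 -3.6] 0.0492 q6 1.63
edges [(7, 303), (26, 346), (219, 149), (235, 34), (255, 39), (278, 22)]
```

move_arm(steps=[[1, [0, 0, 0], [0, 0, -2]], [1, [0, 0, 0], [0, 0, -2]], [1, [0, 0, 0], [0, 0, -2]]])

```text
clock: 8.35
tcp_pos: [0.4845, 0.0485, 0.2654]
eef_rot: [-0.35, -0.348, -0.615, 0.615]
ft_force: [0.3, -0.3, -3.8]
grip_width: 0.049
```

```bash
python3 look.py t4|head -1; python3 edge.py t4
```

```text
t 8.35 tube pitch -18.8 hd 0.002 cen [0.4926 0.0485 0.2769] F [ 0.3 -0.3 -3.8] 0.049 q6 1.66
edges [(7, 296), (26, 344), (215, 149), (231, 34), (250, 34), (274, 21)]
```

move_arm(steps=[[1, [0, 0, 0], [0, 0, -1]], [1, [0, 0, 0], [0, 0, -1]], [1, [0, 0, 0], [0, 0, -1]]])

```text
clock: 8.7
tcp_pos: [0.4844, 0.0485, 0.2654]
eef_rot: [-0.345, -0.343, -0.618, 0.618]
ft_force: [0.8, 0.1, -3.7]
grip_width: 0.0494
```

```bash
python3 look.py t5|head -1; python3 edge.py t5
```

```text
t 8.7 tube pitch -19.8 hd 0.001 cen [0.4927 0.0485 0.2769] F [ 0.8  0.1 -3.7] 0.0494 q6 1.68
edges [(8, 300), (26, 345), (214, 149), (231, 33), (249, 37), (272, 22)]
```

move_arm(steps=[[1, [0, 0, 0], [0, 0, -1.5]], [1, [0, 0, 0], [0, 0, -1.5]], [1, [0, 0, 0], [0, 0, -1.5]]])

```text
clock: 9.05
tcp_pos: [0.4845, 0.0484, 0.2652]
eef_rot: [-0.337, -0.335, -0.622, 0.623]
ft_force: [0.3, 0.7, -3.3]
grip_width: 0.0493
```

```bash
python3 look.py t6|head -1; python3 edge.py t6
```

```text
t 9.05 tube pitch -21.3 hd 0.001 cen [0.4932 0.0485 0.2764] F [ 0.3  0.7 -3.3] 0.0493 q6 1.7
edges [(7, 294), (26, 343), (200, 148), (215, 33), (233, 34), (255, 22)]
```

move_arm(steps=[[1, [0, 0, 0], [0, 0, 0]], [1, [0, 0, 0], [0, 0, 0]]])

```text
clock: 9.3
tcp_pos: [0.4845, 0.0483, 0.2654]
eef_rot: [-0.337, -0.335, -0.622, 0.623]
ft_force: [0.4, -0.9, -3.8]
grip_width: 0.0496
```

```bash
python3 look.py t7|head -1; python3 edge.py t7
```

```text
t 9.3 tube pitch -21.3 hd 0.001 cen [0.4931 0.0484 0.2766] F [ 0.4 -0.9 -3.8] 0.0496 q6 1.7
edges [(7, 295), (26, 343), (189, 149), (203, 34), (220, 46), (241, 21), (403, 18)]
```

move_arm(steps=[[1, [0, 0, 0], [0, 0, -0.7]], [1, [0, 0, 0], [0, 0, -0.7]], [1, [0, 0, 0], [0, 0, -0.7]]])

```text
clock: 9.65
tcp_pos: [0.4845, 0.0484, 0.2653]
eef_rot: [-0.333, -0.331, -0.624, 0.625]
ft_force: [-0.1, -0.2, -3.7]
grip_width: 0.0492
```

```bash
python3 look.py t8|head -1; python3 edge.py t8
```

```text
t 9.65 tube pitch -22.0 hd 0.001 cen [0.4932 0.0485 0.2764] F [-0.1 -0.2 -3.7] 0.0492 q6 1.72
edges [(7, 297), (26, 344), (174, 148), (187, 34), (203, 44), (222, 22), (392, 19)]
```

View pics/t8.png

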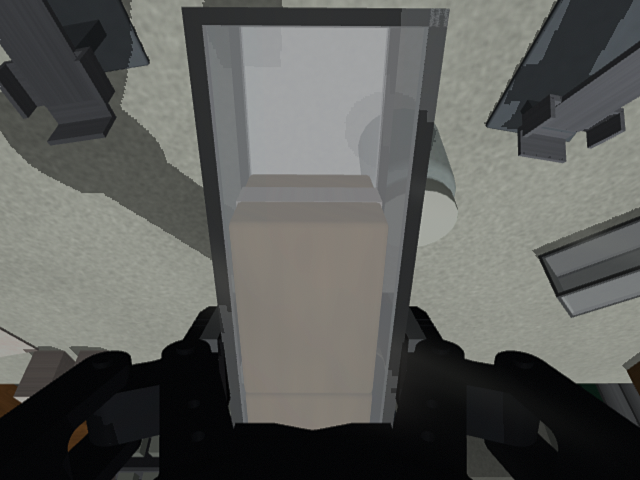

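move_arm(steps=[[1, [0, 0, 0], [0, 0, -0.5]], [1, [0, 0, 0], [0, 0, -0.5]], [1, [0, 0, 0], [0, 0, -0.5]], [1, [0, 0, 0], [0, 0, -0.5]]])

```text
clock: 10.1
tcp_pos: [0.4844, 0.0483, 0.2653]
eef_rot: [-0.33, -0.328, -0.625, 0.626]
ft_force: [-0.0, -0.0, -4.4]
grip_width: 0.0495
```

```bash
python3 look.py t9|head -1; python3 edge.py t9
```

```text
t 10.1 tube pitch -22.5 hd 0.001 cen [0.4933 0.0484 0.2764] F [-0.  -0.  -4.4] 0.0495 q6 1.72
edges [(7, 300), (26, 347), (88, 151), (94, 34), (102, 51), (111, 23)]
```

move_arm(steps=[[1, [0, 0, 0], [0, 0, 0.7]], [1, [0, 0, 0], [0, 0, 1.5]]])

```text
clock: 10.35
tcp_pos: [0.4844, 0.0483, 0.2653]
eef_rot: [-0.338, -0.337, -0.621, 0.622]
ft_force: [-0.6, 0.3, -4.2]
grip_width: 0.0495
```

```bash
python3 look.py t10|head -1; python3 edge.py t10
```

```text
t 10.35 tube pitch -21.0 hd 0.001 cen [0.4929 0.0483 0.2766] F [-0.6  0.3 -4.2] 0.0495 q6 1.7
edges [(7, 53), (25, 242), (236, 25), (240, 19), (405, 75)]
```

View pics/t10.png

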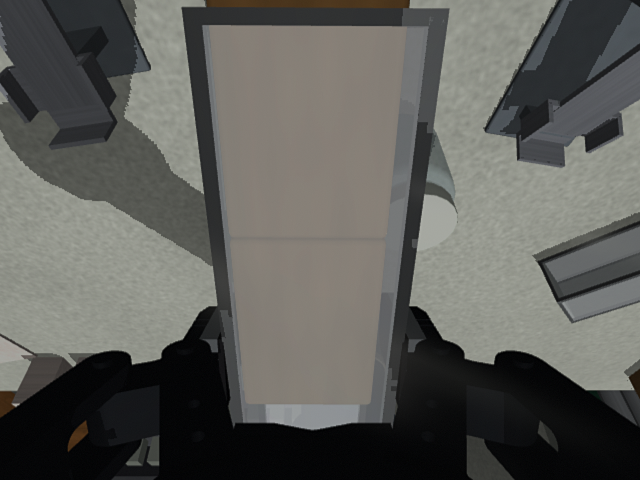

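move_arm(steps=[[1, [0, 0, 0], [0, 0, 5]], [1, [0, 0, 0], [0, 0, 10]]])

```text
clock: 10.6
tcp_pos: [0.4844, 0.0481, 0.2654]
eef_rot: [-0.392, -0.391, -0.588, 0.589]
ft_force: [-0.6, -0.1, -3.4]
grip_width: 0.0494
```

```bash
python3 look.py t11|head -2; python3 edge.py t11
python3 - <<'E'
from bench import *
import cv2
cv2.imwrite('pics/t11s.png',cv2.cvtColor(get_image('scene'),cv2.COLOR_RGB2BGR)[120:340,200:460])
E
```

```text
t 10.6 tube pitch -10.8 hd 0.001 cen [0.4908 0.0481 0.2781] F [-0.6 -0.1 -3.4] 0.0494 q6 1.52
top z+19.5 [(30, 281), (60, 175), (80, 87), (95, 7), (105, -52), (115, -121), (130, -241), (140, -335)]
edges [(7, 60), (26, 250), (186, 28), (191, 22), (374, 76)]
```

View pics/t11.png

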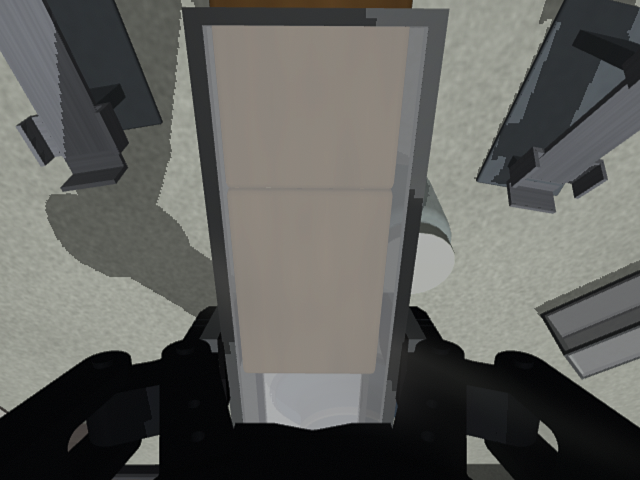

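View pics/t11s.png

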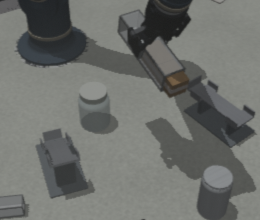

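move_arm(steps=[[1, [0, 0, 0], [0, 0, 4]], [1, [0, 0, 0], [0, 0, 8]], [1, [0, 0, 0], [0, 0, 11]], [1, [0, 0, 0], [0, 0, 11]]])

```text
clock: 11.1
tcp_pos: [0.4815, 0.0477, 0.2675]
eef_rot: [0.445, 0.445, 0.55, -0.549]
ft_force: [1.0, 0.5, -3.8]
grip_width: 0.0495
```

```bash
python3 look.py t12|head -2; python3 edge.py t12;python3 - <<'E'
from fk import *
from bench import *
s=sense();al=np.radians(12);q=s['q']
for c in ([.529,.239,.19],[.529,.239,.11]):
  p,M=tool(c,.157,0,al);e,q=ik(p,M,q,n=0)[0];print(p,delta(s,p,M),e,q.round(2))
E
```

```text
t 11.1 tube pitch 0.0 hd 0.001 cen [0.4855 0.0477 0.2811] F [ 1.   0.5 -3.8] 0.0495 q6 1.33
top z+19.5 [(30, 281), (60, 176), (80, 87), (95, 8), (105, -52), (115, -120), (130, -240), (140, -335)]
edges [(8, 65), (26, 266), (180, 30), (187, 24), (372, 123)]
[0.52509826 0.23838234 0.1764152 ] (array([ 0.0803,  0.0612, -0.1903]), array([-8.7 , -1.92, -0.02])) 1.694239773475381e-07 [-0.95  0.54  0.69  1.72 -0.39  1.23 -1.53]
[0.52509826 0.23838234 0.0964152 ] (array([ 0.1585,  0.0778, -0.1902]), array([-8.7 , -1.92, -0.02])) 1.7655787835912928e-07 [-0.91  0.63  0.65  1.78 -0.45  1.09 -1.48]
```

View pics/t12.png

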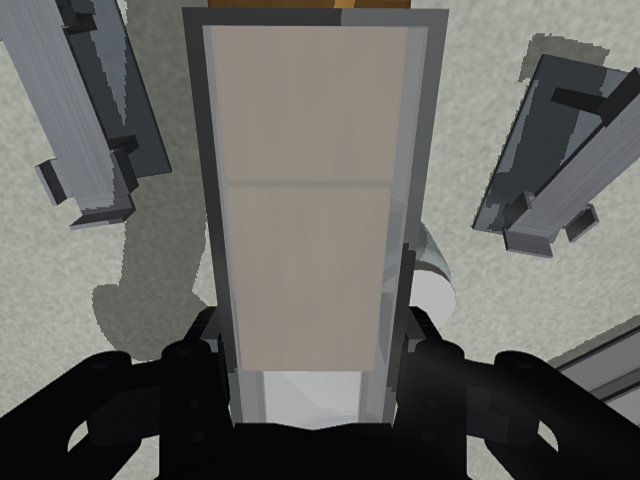

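```bash
cat > ov.py <<'E'
from fk import *
from bench import *
import sys
v=[float(a) for a in sys.argv[1:4]]
out=[]
g0,g1=.0295,.0315
def wire():
    segs=[]
    for a,b in ((-.079,-.045),(.045,.079)):
        for sg in (1,-1):
            q=[[a,sg*g0,-.01],[b,sg*g0,-.01],[b,sg*g0,-.025],[a,sg*g0,-.025]]
            segs+= [(q[i],q[(i+1)%4]) for i in range(4)]
    q=[[-.096,-.025,-.003],[-.096,.025,-.003],[-.096,.025,-.025],[-.096,-.025,-.025]]
    segs+= [(q[i],q[(i+1)%4]) for i in range(4)]
    return np.array(segs)
for cam,f,(x,y,w,h),k in (('wrist','t12',(0,0,180,240),2.4),('top','top0',(195,195,60,90),6),('scene','scene0',(380,185,80,85),6)):
    P=camera_params(cam);im=cv2.imread(f'pics/{f}.png')
    c=cv2.convertScaleAbs(cv2.resize(im[y:y+h,x:x+w],None,fx=k,fy=k,interpolation=cv2.INTER_CUBIC),alpha=1.3)
    S=wire();uv=proj(P,standpts(*v,S.reshape(-1,3))).reshape(-1,2,2)
    for a in uv:
        a=((a-[x,y]+.5)*k).astype(int); cv2.line(c,tuple(map(int,a[0])),tuple(map(int,a[1])),(0,0,255),1)
    cv2.imwrite(f'pics/ov_{cam}{sys.argv[4]}.png',c)
E
python3 ov.py .529 .239 .1565 a; python3 -c "
import cv2
a=[cv2.imread(f'pics/ov_{c}a.png') for c in('wrist','top','scene')]
h=max(i.shape[0] for i in a);a=[cv2.copyMakeBorder(i,0,h-i.shape[0],0,0,0) for i in a[:2]]
cv2.imwrite('pics/ova.png',cv2.hconcat(a))"
```

```text
(no output)
```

View pics/ova.png

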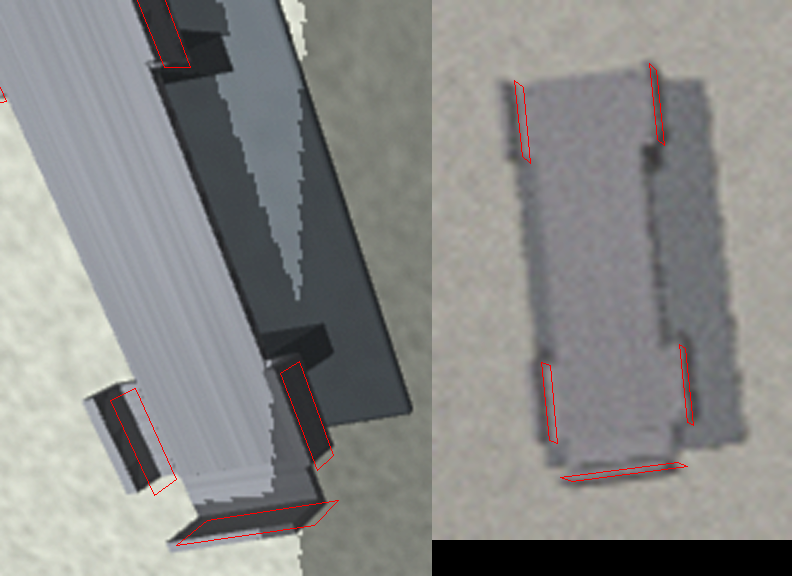

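View pics/ov_scenea.png

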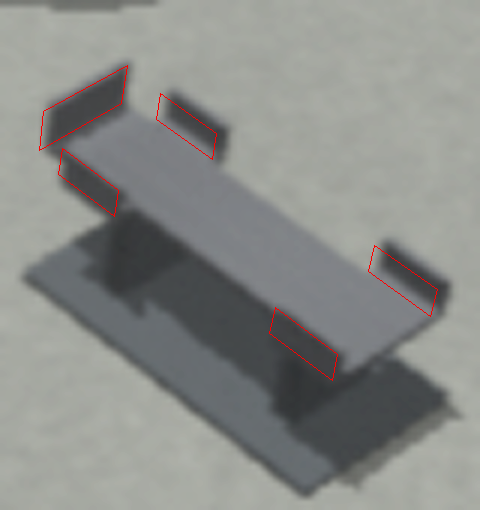

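```bash
python3 ov.py .5285 .243 .1565 b; python3 -c "
import cv2
a=[cv2.imread(f'pics/ov_{c}b.png') for c in('wrist','top','scene')]
h=max(i.shape[0] for i in a);a=[cv2.copyMakeBorder(i,0,h-i.shape[0],0,0,0) for i in a[:2]]
cv2.imwrite('pics/ovb.png',cv2.hconcat(a))"
```

```text
(no output)
```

View pics/ovb.png

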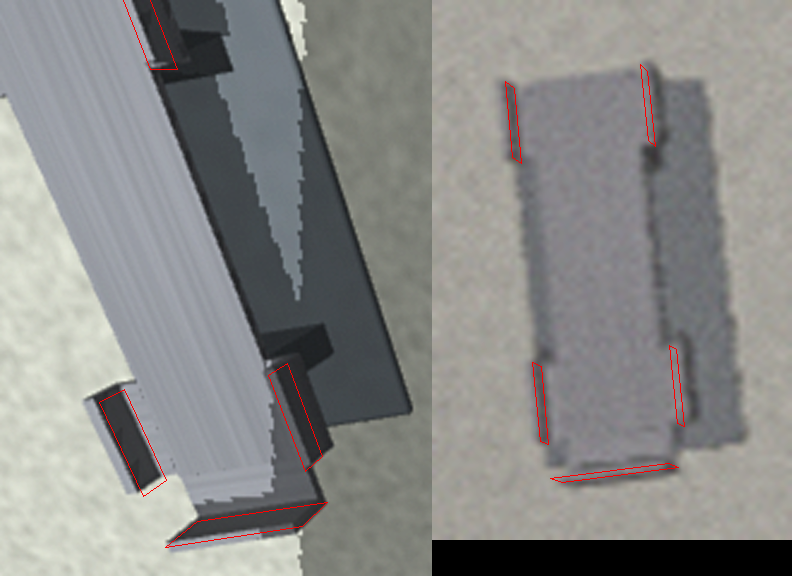

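View pics/ov_sceneb.png

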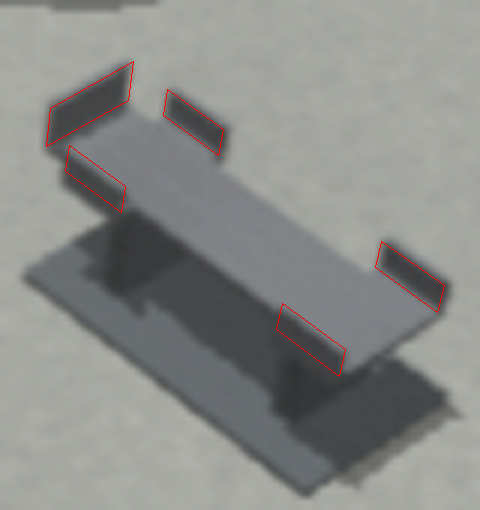

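Run:
```python
from fk import *
from bench import *
s=sense();al=np.radians(12)
p,M=tool([.5295+.004*np.cos(.157),.2435+.004*np.sin(.157),.17],.157,0,al);print(p,delta(s,p,M))
```

```text
[0.52954907 0.24350777 0.1564152 ] (array([ 0.0989,  0.0697, -0.1954]), array([-8.7 , -1.92, -0.02]))
```

move_arm(steps=[[1, [0.0, 0.003, -0.008], [-0.4, -0.1, 0]], [1, [0.0, 0.008, -0.022], [-1, -0.2, 0]], [1, [0.0, 0.013, -0.04], [-1.8, -0.4, 0]], [1, [0.0, 0.02, -0.06], [-2.7, -0.6, 0]], [1, [0.0, 0.027, -0.08], [-3.6, -0.8, 0]], [1, [0.0, 0.034, -0.1], [-4.5, -1, 0]], [1, [0.0, 0.041, -0.117], [-5.3, -1.2, 0]], [1, [0.0, 0.046, -0.13], [-5.8, -1.3, 0]]])

```text
clock: 11.95
tcp_pos: [0.5274, 0.1804, 0.2575]
eef_rot: [0.474, 0.415, 0.573, -0.525]
ft_force: [0.1, -0.2, -4.2]
grip_width: 0.0495
```

```bash
python3 look.py m1|head -1;python3 edge.py m1
python3 - <<'E'
from fk import *
from bench import *
s=sense();al=np.radians(12)
p,M=tool([.5295+.004*np.cos(.157),.2435+.004*np.sin(.157),.2],.157,0,al);print(p,delta(s,p,M))
E
```

```text
t 11.95 tube pitch 0.0 hd 0.108 cen [0.5314 0.1809 0.2711] F [ 0.1 -0.2 -4.2] 0.0495 q6 1.37
edges [(7, 59), (26, 250), (180, 28), (186, 23), (372, 112)]
[0.52954907 0.24350777 0.1864152 ] (array([ 0.0676,  0.0229, -0.0601]), array([-2.58, -0.61, -0.05]))
```

Box unmoved (row 180). Continue.

move_arm(steps=[[1, [0.005, 0.003, -0.008], [-0.4, -0.1, 0]], [1, [0.015, 0.007, -0.02], [-1, -0.2, 0]], [1, [0.028, 0.013, -0.034], [-1.6, -0.4, 0]], [1, [0.042, 0.018, -0.047], [-2.2, -0.5, 0]], [1, [0.056, 0.021, -0.056], [-2.6, -0.6, 0]], [1, [0.065, 0.023, -0.06], [-2.6, -0.6, 0]], [1, [0.068, 0.023, -0.06], [-2.6, -0.6, 0]], [1, [0.068, 0.023, -0.06], [-2.6, -0.6, 0]]])

```text
clock: 12.8
tcp_pos: [0.5294, 0.2425, 0.1855]
eef_rot: [0.487, 0.401, 0.582, -0.513]
ft_force: [-0.2, -0.3, -3.2]
grip_width: 0.0491
```

```bash
python3 look.py m2|head -1;python3 edge.py m2
python3 - <<'E'
from fk import *
from bench import *
s=sense();al=np.radians(12)
for z in (.11,.087):
  p,M=tool([.5295+.004*np.cos(.157),.2435+.004*np.sin(.157),z],.157,0,al);print(p,delta(s,p,M))
for n in('scene','top'):cv2.imwrite(f'pics/m2{n}.png',cv2.cvtColor(get_image(n),cv2.COLOR_RGB2BGR))
a=cv2.imread('pics/m2scene.png')[120:320,330:530];b=cv2.imread('pics/m2top.png')[150:350,140:340]
cv2.imwrite('pics/m2z.png',cv2.resize(cv2.hconcat([a,b]),None,fx=2,fy=2))
E
```

```text
t 12.8 tube pitch -0.0 hd 0.157 cen [0.5333 0.2432 0.1991] F [-0.2 -0.3 -3.2] 0.0491 q6 1.26
edges [(8, 58), (26, 248), (180, 24), (187, 23), (372, 119)]
[0.52954907 0.24350777 0.0964152 ] (array([ 0.0879,  0.0183, -0.0011]), array([-0.06,  0.01, -0.07]))
[0.52954907 0.24350777 0.0734152 ] (array([ 0.1104,  0.0231, -0.0011]), array([-0.06,  0.01, -0.07]))
```

View pics/m2.png

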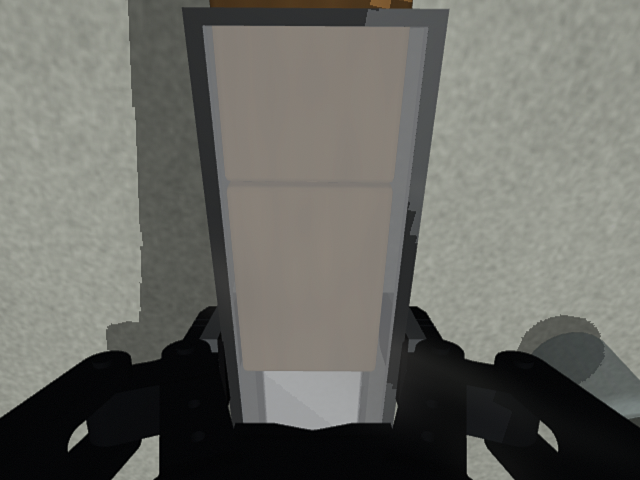

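View pics/m2z.png

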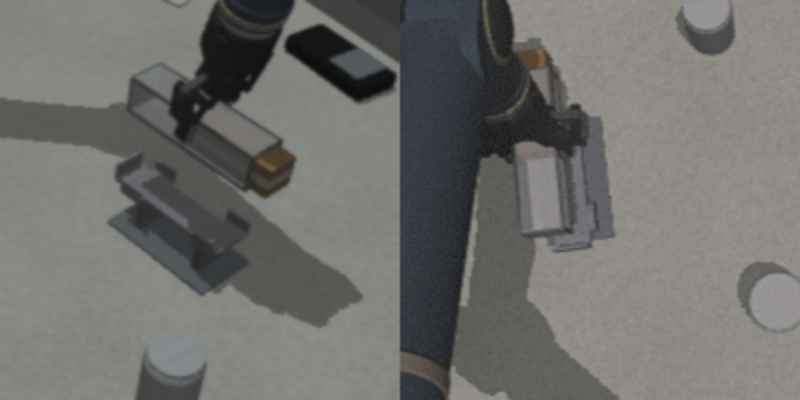

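move_arm(steps=[[1, [0.01, 0.002, -0.001], [0, 0, 0]], [1, [0.025, 0.005, -0.001], [0, 0, 0]], [1, [0.043, 0.009, -0.001], [0, 0, 0]], [1, [0.06, 0.0125, -0.001], [0, 0, 0]], [1, [0.075, 0.0155, -0.001], [0, 0, 0]], [1, [0.084, 0.0175, -0.001], [0, 0, 0]], [1, [0.088, 0.0183, -0.001], [0, 0, 0]], [1, [0.088, 0.0183, -0.001], [0, 0, 0]]])

```text
clock: 13.75
tcp_pos: [0.5299, 0.2435, 0.0964]
eef_rot: [0.487, 0.401, 0.582, -0.513]
ft_force: [0.4, 0.3, -4.1]
grip_width: 0.0493
```

```bash
python3 look.py m3|head -1;python3 edge.py m3
python3 - <<'E'
from fk import *
from bench import *
s=sense();al=np.radians(12)
for z in (.087,):
  p,M=tool([.5295+.004*np.cos(.157),.2435+.004*np.sin(.157),z],.157,0,al);print(p,delta(s,p,M))
for n in('scene','top'):cv2.imwrite(f'pics/m3{n}.png',cv2.cvtColor(get_image(n),cv2.COLOR_RGB2BGR))
a=cv2.imread('pics/m3scene.png')[150:300,350:500];b=cv2.imread('pics/m3top.png')[170:320,150:300]
cv2.imwrite('pics/m3z.png',cv2.resize(cv2.hconcat([a,b]),None,fx=2.66,fy=2.66))
E
```

```text
t 13.75 tube pitch 0.1 hd 0.156 cen [0.5338 0.2441 0.11  ] F [ 0.4  0.3 -4.1] 0.0493 q6 1.1
edges [(8, 60), (26, 254), (180, 25), (187, 24), (372, 90), (399, 19), (406, 18)]
[0.52954907 0.24350777 0.0734152 ] (array([0.0233, 0.0042, 0.    ]), array([-0.05, -0.04, -0.16]))
```

View pics/m3z.png

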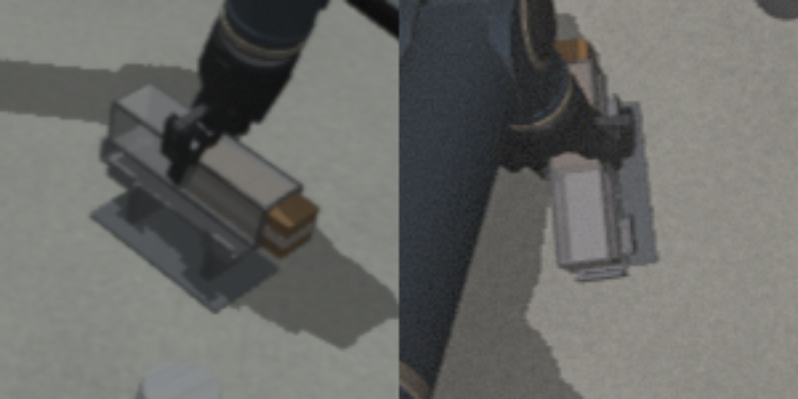

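move_arm(steps=[[1, [0.005, 0.001, 0], [0, 0, 0]], [1, [0.01, 0.002, 0], [0, 0, 0]], [1, [0.015, 0.003, 0], [0, 0, 0]], [1, [0.019, 0.004, 0], [0, 0, 0]], [1, [0.022, 0.0045, 0], [0, 0, 0]], [1, [0.023, 0.0045, 0], [0, 0, 0]]])

```text
clock: 14.5
tcp_pos: [0.53, 0.2436, 0.0737]
eef_rot: [0.487, 0.402, 0.582, -0.512]
ft_force: [0.0, 0.8, -4.5]
grip_width: 0.0497
```

```bash
python3 look.py m4|head -1;python3 edge.py m4
```

```text
t 14.5 tube pitch 0.2 hd 0.156 cen [0.5339 0.2442 0.0873] F [ 0.   0.8 -4.5] 0.0497 q6 1.07
edges [(8, 60), (26, 253), (180, 25), (187, 24), (372, 90)]
```

No contact yet, so no guide hit; lower in 1 mm steps to contact.

move_arm(steps=[[1, [0.001, 0, 0], [0, 0, 0]], [1, [0.002, 0, 0], [0, 0, 0]], [1, [0.002, 0, 0], [0, 0, 0]]])

```text
clock: 14.85
tcp_pos: [0.53, 0.2436, 0.0726]
eef_rot: [0.487, 0.402, 0.582, -0.512]
ft_force: [0.3, -0.6, 1.3]
grip_width: 0.0497
```

```bash
python3 look.py m5|head -1;python3 edge.py m5
```

```text
t 14.85 tube pitch 0.2 hd 0.156 cen [0.5338 0.2442 0.0862] F [ 0.3 -0.6  1.3] 0.0497 q6 1.06
edges [(8, 59), (26, 253), (180, 26), (187, 24), (372, 89)]
```

move_arm(steps=[[0, [0, 0, 0], [0, 0, 0]], [-0.5, [0, 0, 0], [0, 0, 0]], [-1, [0, 0, 0], [0, 0, 0]], [-1, [0, 0, 0], [0, 0, 0]], [-1, [0, 0, 0], [0, 0, 0]], [-1, [0, 0, 0], [0, 0, 0]], [-1, [0, 0, 0], [0, 0, 0]]])

```text
clock: 15.6
tcp_pos: [0.53, 0.2436, 0.0726]
eef_rot: [0.487, 0.402, 0.582, -0.512]
ft_force: [1.1, 0.1, 0.7]
grip_width: 0.0856
```

```bash
python3 look.py m6|head -1;python3 edge.py m6
```

```text
t 15.6 tube pitch 0.2 hd 0.156 cen [0.5339 0.2442 0.0862] F [1.1 0.1 0.7] 0.0856 q6 1.06
edges [(7, 57), (25, 241), (180, 24), (187, 23), (372, 87)]
```

View pics/m6.png

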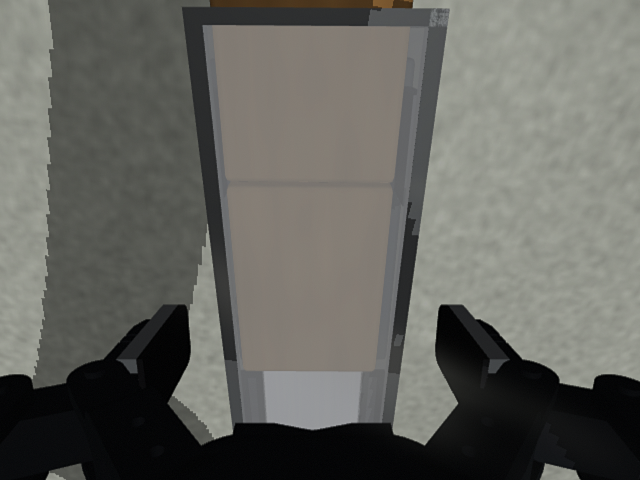

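Released with nothing shifting. Retreat along the tool axis.

move_arm(steps=[[-1, [-0.02, 0, 0], [0, 0, 0]], [-1, [-0.05, 0, 0], [0, 0, 0]], [-1, [-0.08, 0, 0], [0, 0, 0]], [-1, [-0.12, 0, 0], [0, 0, 0]], [-1, [-0.15, 0, 0], [0, 0, 0]], [-1, [-0.15, 0, 0], [0, 0, 0]], [-1, [-0.15, 0, 0], [0, 0, 0]]])

```text
clock: 16.35
tcp_pos: [0.5603, 0.2482, 0.2196]
eef_rot: [0.487, 0.403, 0.582, -0.512]
ft_force: [0.6, 0.4, -1.2]
grip_width: 0.0854
```

Run:
```python
from fk import *
from bench import *
P=camera_params('wrist');im=cv2.cvtColor(get_image('wrist'),cv2.COLOR_RGB2BGR)
c=[.5339,.2442];w=.025
L=np.array([[a,b,z] for a in(-.095,.095) for b in(-w,w) for z in (w,)]+[[.118,-.02,-.022],[.118,.02,-.022]])
for u in proj(P,standpts(c[0],c[1],.157,L)): cv2.circle(im,tuple(map(int,u.round())),3,(0,0,255),1)
cv2.imwrite('pics/f1.png',im)
S=cv2.cvtColor(get_image('scene'),cv2.COLOR_RGB2BGR);T=cv2.cvtColor(get_image('top'),cv2.COLOR_RGB2BGR)
cv2.imwrite('pics/f2.png',cv2.resize(cv2.hconcat([S[140:340,300:500],T[140:340,170:370]]),None,fx=2,fy=2,interpolation=cv2.INTER_CUBIC))
print(sense()['clock'])
```

```text
16.5
```

View pics/f1.png

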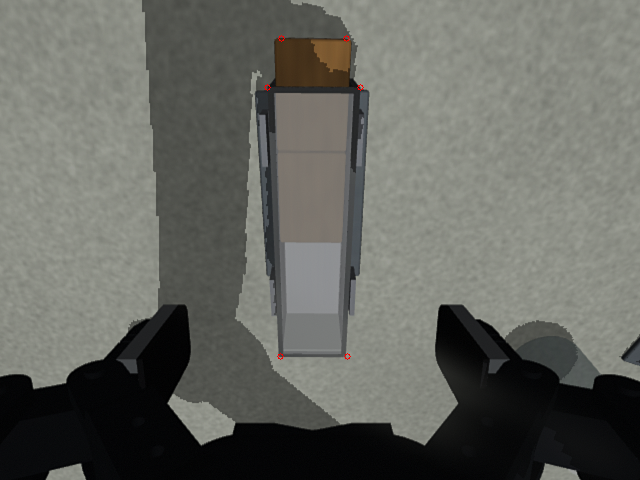

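View pics/f2.png

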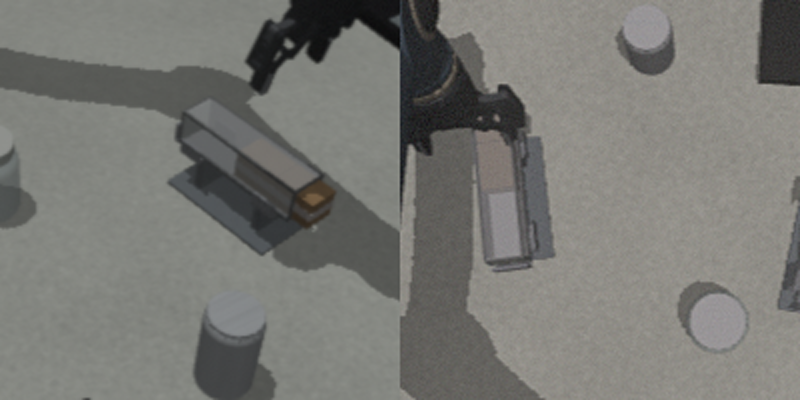

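```bash
python3 -c "
from bench import *
print(job_done())"
```

```text
the job is handed in; nothing more can be done
None
```

The tube is lying released in the level stand with the first box sticking out of the mouth by about 23 mm, and the job was handed in at about 16.5 s. `job_done()` gives no verdict, so everything below is from my own camera and force readings.

- **Grasp and lift:** My first approach, square to the tube, hit joint limits (joints 5 and 6), so I gripped it with the tool tilted 12° off square. It then lifted off the rack with both boxes inside.
- **Tipping:** The boxes began to slide properly at about 21° mouth-down, and I levelled the tube as the first box reached the rim. The wrist picture then put that box 22–24 mm out, with the second box about 2 mm behind it and well inside. Neither moved while I carried and placed the tube.
- **Placing:** I lowered it about 4 mm in front of home until the force reading showed it resting on the bed. At that point I put its centre at about 86 mm height, against 85 mm expected. Opening the gripper and backing off shifted nothing.

**Last checks:** The final pictures show the tube between the guides, the box out at the open end and the gripper clear. The can and jar showed no movement, and nothing came near the tray. The one disagreement was the rim, which appeared about 4 px (3 mm) short of my projection while the closed end matched. I judged that to be within tolerance. The gap between tube and back stop was inferred from my fit of the stand, not seen directly.

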